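# Sift the seal beads out of the cord stops

### The arm

A 7-joint arm with a two-finger parallel gripper is mounted at the origin on a cart in front of the work surface, level with it; the furniture and walls round the work are solid. World frame = base frame: x ahead of the robot, y to its left, z up, the work surface at z = 0. Lengths are in m, angles in rad, forces in N, time in s.
With the tool pointing down it reaches from about 0.4 to 0.85 m from the base axis. Payload 4.5 kg.
Tool frame: the origin (TCP) lies midway between the tips of the shut fingers; the grasp point (between the pads) lies 19 mm behind it; x points along the fingers, y is the direction in which the jaws open and shut, and the axes are right-handed (so a half turn about x gives the same grasp; the last joint's range is limited). The gripper opens to 88 mm and grips with 3 to 60 N. Pads are 18 mm wide; open, the fingers measure 123 mm over their backs; the gripper's body (75 mm by 187 mm) begins 45 mm behind the grasp point.
Start: joints at [-1.242, 0.689, -0.195, 1.565, 0.157, 0.902, -0.215], TCP at [0.182, 0.598, 0.239] pointing down, gripper open.
Joint ranges: [-3.01, 3.01], [-0.46, 2.08], [-1.47, 1.51], [0.13, 2.56], [-1, 4.14], [0.04, 2.09], [-2.66, 2.66]. Speed limits (rad/s): [2.57, 2.57, 3.14, 3.14, 3.14, 3.14, 3.14].

### API

Orientations are given as a unit quaternion [x, y, z, w].
In Python, from plant import r gives the robot as it stands.
- The arm moves only by the tool arm_command, never from a script. Its argument "plan" is a list of rows, each a list of 5 numbers: the finger opening in m, from 0 to 0.0881, then the shift along the tool's x, y, z in m, then the turn about the tool's x in rad. In form: [[grip, dx, dy, dz, roll], ...]. A call has 1 to 12 rows; each row shifts and turns the commanded pose from where the row before left it, along the tool's axes as they then stand; what a row does not reach is not made up. A row lasts 1/8 s, in which the tool goes at most 62.5 mm and 10.7 degrees, less where a joint would pass 70% of its speed; a pose out of reach is approached as far as the arm can. A call is refused whole if a number of a shift passes 0.0625 or a number of a turn 0.188, either way. A call with a gripper value outside its range is refused whole. The fingers move at their own pace and stop on an object; "force" is the grip in N (left out, the last holds). Time passes only in rows, so rows that do not move let the fingers close. It gives the time, the measured TCP pose, the force and the opening at its end, in the units of the state.
- r.get_state(): the state, without advancing time (a new reading comes with each control period).
- r.snapshot(name): name is "scene" or "top" or "wrist"; returns (picture, depth): 420x560x3 uint8, red, green, blue; 420x560 float32, m along the optical axis (not along the pixel's ray), 0 where there is no reading.
- r.calibration(name): a dict with "fx", "fy", "cx", "cy" (pixels), "k1" (the pictures are not rectified: a ray, as slopes to the right and down, at radius r is drawn at 1 + k1 r^2 times it, then the intrinsics apply), "eye" and "orientation" of the camera in the world; the wrist camera has in their place "mount" (4x4, takes a point from camera to tool coordinates, whose origin is the TCP and whose axes are the tool frame's). Camera axes: x right, y down, z forward; pixel columns grow to the right and rows downward; lengths in m; the calibration is good to about 2 mm. A picture is of the moment at which its call begins: read the wrist's pose just before it. calibration takes no time and is no camera call.
- r.finish_job(): hands the job in, once; it reports no verdict.
The state is a dict: "clock": time; "q": joint angles; "qd": joint speeds; "joint_torque": joint torques, N m; "tool_pos": TCP position; "eef_rot": TCP orientation; "contact_force": force on the tool from outside, world axes, zero at the start; "moment": the same for the moment, N m; "opening": opening from 0.0 (shut) to 1.0 (fully open).
Only numpy, scipy, OpenCV 4.12 (cv2) and the standard library are available. Lean on these libraries where they do the work, as an engineer would, in place of code of your own. Each camera call takes 0.05 s, during which the arm holds its last target.

### The job

Small metal seal beads have got mixed with the big wooden cord stops in the hand sieve. Lift the sieve by its wooden grip, carry it gently over the big oval tin and, keeping it level, shake it side to side until all the small beads have fallen into the tin; then set the sieve, with both big wooden balls still in it, down flat on the worktop beside the tin and let go.

Things in the scene. Friction and masses are not known exactly. Their poses are not given: they have to be found in the camera images.
- sieve: Small rectangular hand sieve of bare sheet metal, 98 mm along its x, 120 mm along its y, frame walls 38 mm high, 4 mm thick, 0.22 kg (varies 30 %) without the balls. Origin: centre of its underside, z up. A bridge over its middle carries the wooden grip, 98 mm high in all. At the right, in front of the tall press (keep the arm clear of it).
- sieve_grip (a point): Centre of the wooden grip block, 85 mm straight above the sieve's origin: 64 mm long along the sieve's x, 26 mm wide along its y, 26 mm high. Take it from above, fingers closing along the sieve's y.
- sieve_floor (a point): Centre of the slotted floor, 10 mm above the sieve's origin. Three V troughs along x, 26 mm wide, at y = -43, 0, +43 mm, sides rising 15 degrees; between them two open slots 17 mm wide, 84 mm long. Level and moved gently (about 0.1 m/s) the beads stay put; brisk shaking along the sieve's y (50 mm strokes, 0.3 m/s or more) throws small beads over the ridges and through the slots.
- oval_tin: Big open oval tin, 189 mm along its x, 269 mm along its y, 63 mm high, loose on the worktop; origin at the centre of its underside; z up. It is to receive the beads.
- seal_bead_0: dark metal ball 12 mm in diameter with a thin cord bore, 11 g; origin at its centre. Starts at the bottom of the sieve's trough at y = +43 mm, centre about 16 mm above the sieve's origin plane.
- seal_bead_1: dark metal ball 12 mm in diameter with a thin cord bore, 11 g; origin at its centre. Starts at the bottom of the sieve's middle trough (y = 0), centre about 16 mm above the sieve's origin plane.
- seal_bead_2: dark metal ball 12 mm in diameter with a thin cord bore, 11 g; origin at its centre. Starts at the bottom of the sieve's trough at y = -43 mm, centre about 16 mm above the sieve's origin plane.
- cord_stop_0: light wooden ball 24 mm in diameter with a cord bore, 14 g; too large for the slots; origin at its centre. Starts at the bottom of the sieve's y = +43 mm trough.
- cord_stop_1: light wooden ball 24 mm in diameter with a cord bore, 14 g; too large for the slots; origin at its centre. Starts at the bottom of the sieve's y = -43 mm trough.

How it is judged:
By the outcome, as a careful person would: the job done as asked, in the order asked, and still so for the second after the job is handed in, with the robot touching nothing.
It also fails if it takes over 54 s, if anything falls off the work surface, if the arm or the gripper's body presses on something with over 40 N, if the wrist force passes 120 N, or if a joint passes its speed limit or range.

## Working session

There is one attempt and no reset: what is moved stays moved. The work goes in short steps, Python scripts to look and compute and a tool call to move; the robot and the scene stay as the last step left them, time stands still between calls to the robot, and variables do not carry over. Pictures are saved under pics/ and viewed, and the job is handed in when it is done.

Besides the shell and the picture viewer there is one more tool, called after "Emit:" as name([rows], argument=value, ...), one row to a line, values as JSON. arm_command: Moves the arm, as the interface text tells. Its arguments: {"type":"object","properties":{"plan":{"type":"array","items":{"type":"array","items":{"type":"number"}}},"force":{"type":"number"}},"required":["plan"]}

```bash
mkdir -p pics; ls; cat > h.py <<'E'
import numpy as np, cv2
from plant import r
from scipy.spatial.transform import Rotation as R
def ray(c,u,v):
    p=cv2.undistortPoints(np.array([[[u,v]]],float),np.array([[c['fx'],0,c['cx']],[0,c['fy'],c['cy']],[0,0,1.]]),np.array([c['k1'],0,0,0.]))[0,0]
    return np.array([p[0],p[1],1.])
def ori(c):
    o=np.array(c['orientation'],float)
    return o if o.shape==(3,3) else R.from_quat(o).as_matrix()
def pt(c,u,v,d): return ori(c)@(ray(c,u,v)*d)+np.array(c['eye'])
def onz(c,u,v,z):
    w=ori(c)@ray(c,u,v); e=np.array(c['eye']); return e+w*(z-e[2])/w[2]
E
python3 - <<'E'
from h import *
s=r.get_state();print(s)
for n in ['scene','top']:
    p,d=r.snapshot(n);cv2.imwrite(f'pics/{n}0.png',p[:,:,::-1]);np.save(f'{n}0.npy',d);print(n,r.calibration(n))
print(r.calibration('wrist'))
E
```

```text
pics
{'clock': 0.0, 'q': array([-1.24222048,  0.68998611, -0.19451146,  1.56630705,  0.15730683,
        0.90250554, -0.21510792]), 'qd': array([ 4.05063392e-05,  1.13412718e-03, -1.77026228e-03, -2.09080353e-03,
       -5.89066726e-04,  1.18717289e-03,  1.45065007e-04]), 'joint_torque': array([-2.41857524e-04, -5.27558577e+01, -1.26683548e+00, -1.53429973e+01,
       -5.26543683e-02,  6.59255980e-03,  1.69938462e-04]), 'tool_pos': array([0.18144939, 0.59743669, 0.2379185 ]), 'eef_rot': array([ 0.10317638,  0.69948961, -0.10445578,  0.69939824]), 'contact_force': array([ 0.12108736,  0.36256438, -0.59062378]), 'moment': array([ 0.02069894,  0.01423095, -0.04874255]), 'opening': 1.0017744697859097}
scene {'fx': 456.1678099674378, 'fy': 456.1678099674378, 'cx': 273.8342758257406, 'cy': 219.89375932428769, 'k1': -0.08059409251891211, 'eye': array([-0.11113063, -0.5234133 ,  0.50262563]), 'orientation': array([ 0.77241563, -0.39339826,  0.22872956, -0.44305157])}
top {'fx': 458.7223445641449, 'fy': 458.7223445641449, 'cx': 279.1929366868095, 'cy': 208.17258472588568, 'k1': -0.14820634397222074, 'eye': array([ 0.39146981, -0.08147623,  0.94105738]), 'orientation': array([-0.70138541,  0.71015117, -0.04834175,  0.03750865])}
{'fx': 370.14244269351883, 'fy': 370.14244269351883, 'cx': 282.54578708785846, 'cy': 208.405964661872, 'k1': -0.024027008704223255, 'mount': array([[ 1.62545188e-04, -3.18872951e-01,  9.47797455e-01,
        -1.47303962e-01],
       [ 9.99999870e-01,  5.09643032e-04, -3.56500612e-08,
         5.29781518e-04],
       [-4.83027001e-04,  9.47797331e-01,  3.18872992e-01,
        -8.41392891e-02],
       [ 0.00000000e+00,  0.00000000e+00,  0.00000000e+00,
         1.00000000e+00]])}
```

View pics/scene0.png

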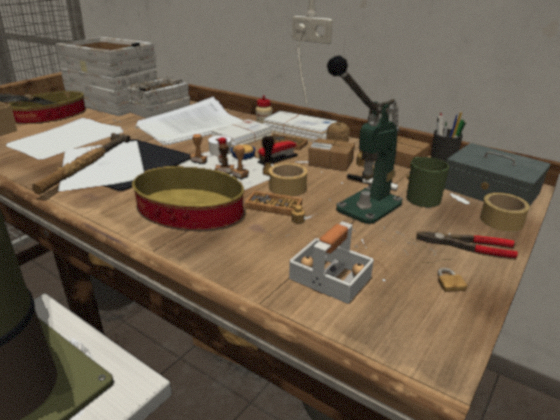

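View pics/top0.png

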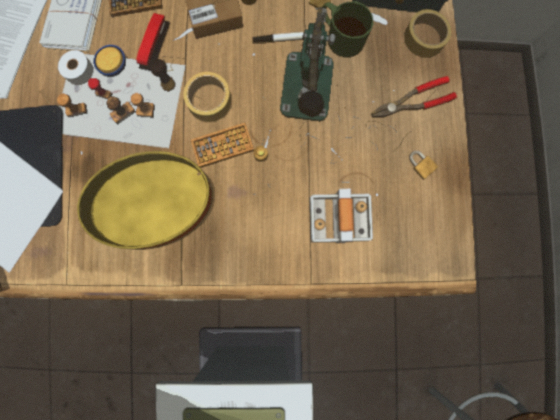

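The scene view shows the tin at the left, the sieve at the front right and the press behind it. In the top view the tin is centred near (144,200), the sieve near (341,217) and the press near (308,90). I'll enlarge these.

```bash
python3 - <<'E'
import cv2
p=cv2.imread('pics/top0.png')
cv2.imwrite('pics/c1.png',cv2.resize(p[180:255,300:385],None,fx=8,fy=8,interpolation=cv2.INTER_CUBIC))
cv2.imwrite('pics/c2.png',cv2.resize(p[140:260,65:225],None,fx=5,fy=5,interpolation=cv2.INTER_CUBIC))
E
```

```text
(no output)
```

View pics/c1.png

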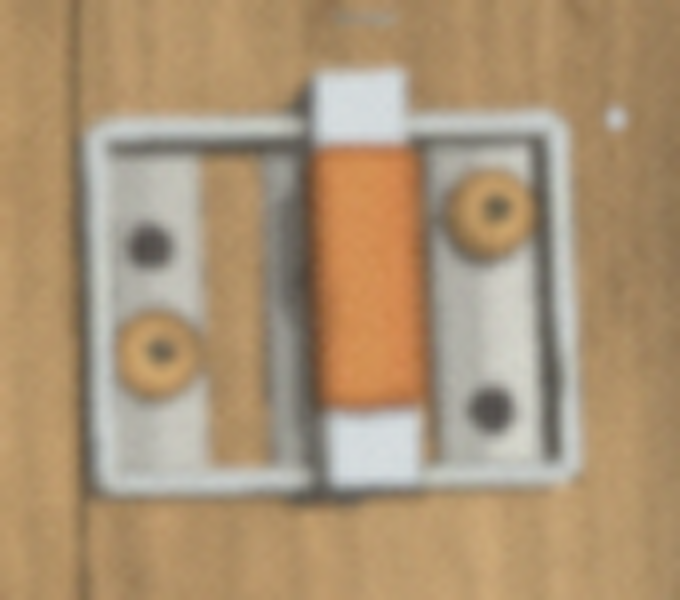

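View pics/c2.png

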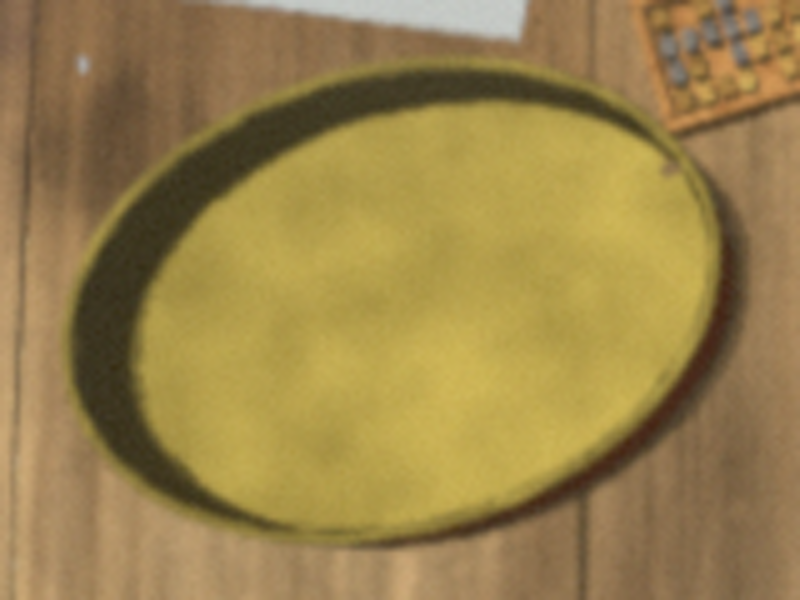

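```bash
python3 - <<'E'
from h import *
c=r.calibration('top')
rim=np.array([onz(c,300+u/8-.0,180+v/8,.038) for u,v in [(88,122),(565,118),(578,482),(97,492)]])
print(rim, rim.mean(0));
for i in range(4): print(np.linalg.norm(rim[i]-rim[i-1]),end=' ')
g=np.array([onz(c,300+u/8,180+v/8,.098) for u,v in [(316,146),(416,146),(424,405),(324,410)]])
print('\n',g,g.mean(0))
for a,b in [(0,1),(3,2),(0,3),(1,2)]:
  for A in(rim,g):
    d=A[b]-A[a];print(a,b,np.degrees(np.arctan2(d[1],d[0])),np.linalg.norm(d))
P=[(66,340),(90,250),(200,140),(300,88),(450,58),(560,72),(680,150),(720,240),(690,340),(600,445),(480,515),(350,543),(240,530),(120,450)]
W=np.array([onz(c,65+u/5,140+v/5,.063)[:2] for u,v in P])
e=cv2.fitEllipse((W*1000).astype(np.float32));print(e)
d=np.load('top0.npy')
for u,v in [(345,216),(345,210),(309+5,216)]: print(pt(c,u,v,d[v,u]))
# press: points with z>.05 in neighbourhood
for v in range(0,140,10):
  for u in range(270,345,8):
    q=pt(c,u,v,d[v,u])
    if d[v,u]>0 and q[2]>.08: print(np.round(q,2),end=' ')
  print()
E
```

```text
[[ 0.52686856 -0.15984643  0.038     ]
 [ 0.52668576 -0.28010856  0.038     ]
 [ 0.4353323  -0.28005403  0.038     ]
 [ 0.43471891 -0.16010922  0.038     ]] [ 0.48090138 -0.22002956  0.038     ]
0.09215002756231247 0.12026226573941179 0.09135347932276701 0.11994638176528155 
 [[ 0.51166872 -0.20783901  0.098     ]
 [ 0.51142725 -0.23137218  0.098     ]
 [ 0.45083971 -0.23130346  0.098     ]
 [ 0.4500179  -0.2079289   0.098     ]] [ 0.48098839 -0.21961089  0.098     ]
0 1 -90.08709011570537 0.12026226573941179
0 1 -90.5878849079486 0.023534413854291766
3 2 -89.70699558447296 0.11994638176528155
3 2 -87.98639923000773 0.023389004409714344
0 3 -179.83661066315076 0.09215002756231247
0 3 -179.9164565340957 0.06165089005411981
1 2 179.9657986708773 0.09135347932276701
1 2 179.9350142582354 0.060587579112727344
((519.232666015625, 170.7217559814453), (184.3365478515625, 261.8148498535156), 13.618937492370605)
[ 0.47802529 -0.21677457  0.10034458]
[ 0.48969994 -0.21778915  0.09616078]
[ 0.48785791 -0.16726143  0.01247073]

[ 0.81 -0.16  0.25] [ 0.81 -0.18  0.24] [ 0.9  -0.21  0.09] 
[ 0.79 -0.16  0.24] 
[ 0.77 -0.15  0.24] [ 0.77 -0.16  0.24] [ 0.86 -0.21  0.09] 
[ 0.78 -0.15  0.2 ] [ 0.75 -0.16  0.24] [ 0.75 -0.17  0.25] 
[ 0.76 -0.14  0.19] [ 0.75 -0.15  0.22] [ 0.73 -0.16  0.25] 
[ 0.74 -0.14  0.19] [ 0.71 -0.14  0.27] [ 0.71 -0.16  0.26] 
[ 0.73 -0.14  0.19] [ 0.68 -0.14  0.3 ] [ 0.72 -0.16  0.2 ] 
[ 0.75 -0.14  0.1 ] [ 0.65 -0.14  0.32] 
[ 0.63 -0.14  0.33] 
[ 0.61 -0.12  0.35] [ 0.61 -0.13  0.36] [ 0.61 -0.14  0.36] 
[ 0.6  -0.12  0.35] [ 0.6  -0.13  0.35] [ 0.6  -0.15  0.35]
```

```bash
cat >> h.py <<'E'
def tool(): 
    s=r.get_state(); return np.array(s['tool_pos']),R.from_quat(s['eef_rot']).as_matrix(),s
def todo(target,yaw_tool_y):
    """shift in tool axes, and roll to put tool y at given world heading (mod 180), tool down"""
    p,M,s=tool(); d=M.T@(np.array(target)-p)
    h=np.degrees(np.arctan2(M[1,1],M[0,1])); e=(yaw_tool_y-h+90)%180-90
    print('t',round(s['clock'],2),'pos',p.round(4),'heading y',round(h,2),'tilt',np.degrees(np.arccos(-M[2,0])).round(2),'open',round(s['opening'],3),'F',np.round(s['contact_force'],1),'q',np.round(s['q'],2))
    print('shift now',d.round(4),'world turn deg',round(e,2),'roll',round(-np.radians(e),4))
    yaw=np.radians(h+e); y=np.array([np.cos(yaw),np.sin(yaw),0]);x=np.array([0,0,-1.]);F=np.c_[x,y,np.cross(x,y)]
    print('shift in final axes',(F.T@(np.array(target)-p)).round(4))
E
python3 -c "
from h import *
print(tool()[1].round(3)); todo([.481,-.22,.2],90)"
```

```text
[[-0.     0.291  0.957]
 [-0.002  0.957 -0.291]
 [-1.    -0.002  0.   ]]
t 0.1 pos [0.1815 0.5975 0.238 ] heading y 73.11 tilt 0.09 open 1.002 F [0.6 0.4 0.7] q [-1.24  0.69 -0.19  1.57  0.16  0.9  -0.22]
shift now [ 0.0392 -0.6952  0.5241] world turn deg 16.89 roll -0.2948
shift in final axes [ 0.038  -0.8175  0.2995]
```

Emit:
arm_command([
  [0.088,0,0,0.05,-0.147],
  [0.088,0,0,0.05,-0.148],
  [0.088,0,-0.05,0.05,0],
  [0.088,0,-0.05,0.05,0],
  [0.088,0,-0.06,0.02,0],
  [0.088,0,-0.06,0.02,0],
  [0.088,0,-0.06,0.02,0],
  [0.088,0,-0.06,0.02,0],
  [0.088,0,-0.06,0.02,0],
  [0.088,0,-0.06,0,0],
  [0.088,0,-0.06,0,0],
  [0.088,0,-0.05,0,0],
], force=60)

```text
clock: 1.6
tool_pos: [0.4657, 0.0187, 0.2385]
eef_rot: [0.0, 0.707, -0.001, 0.707]
contact_force: [0.4, -0.5, 0.4]
opening: 1.0
```

```bash
python3 -c "
from h import *
todo([.481,-.22,.2],90)"
```

```text
t 1.6 pos [0.4657 0.0187 0.2385] heading y 89.93 tilt 0.05 open 1.0 F [ 0.4 -0.5  0.4] q [ 0.1   0.5  -0.37  2.02  0.28  0.67  1.12]
shift now [ 0.0386 -0.2386  0.0156] world turn deg 0.07 roll -0.0013
shift in final axes [ 0.0385 -0.2387  0.0153]
```

Emit:
arm_command([
  [0.088,0,-0.05,0.005,0],
  [0.088,0,-0.05,0.005,0],
  [0.088,0,-0.05,0.005,0],
  [0.088,0.01,-0.05,0,0],
  [0.088,0.03,-0.0385,0,0],
  [0.088,0,0,0,0],
])

```text
clock: 2.35
tool_pos: [0.4787, -0.2207, 0.1963]
eef_rot: [0.002, 0.709, -0.002, 0.705]
contact_force: [-0.3, 1.1, -0.5]
opening: 0.998
```

```bash
python3 -c "
from h import *
todo([.481,-.22,.066],90)
p,M,s=tool();im,d=r.snapshot('wrist');cv2.imwrite('pics/w1.png',im[:,:,::-1]);np.savez('w1.npz',p=p,M=M,d=d)"
```

```text
t 2.35 pos [ 0.4787 -0.2207  0.1963] heading y 89.64 tilt 0.29 open 0.998 F [-0.3  1.1 -0.5] q [ 0.56  0.64 -0.36  1.9   0.34  0.67  1.56]
shift now [0.1303 0.0007 0.0029] world turn deg 0.36 roll -0.0064
shift in final axes [0.1303 0.0007 0.0023]
```

View pics/w1.png

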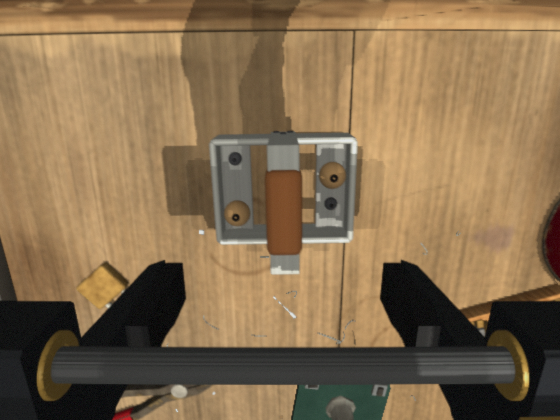

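The wrist picture shows the grip at about (266–301, 170–254), midway between the fingers (centre column 284), with beads and balls in place. I'll check it by numbers.

```bash
python3 -c "
from h import *
c=r.calibration('wrist');z=np.load('w1.npz');T=np.array(c['mount']);p,M=z['p'],z['M']
e=p+M@T[:3,3]
def w(u,v,h):
    d=M@T[:3,:3]@ray(c,u,v); return e+d*(h-e[2])/d[2]
g=np.array([w(u,v,.098) for u,v in [(267,171),(301,171),(301.5,254),(268,254)]]);print(g.round(4),g.mean(0))
m=np.array([w(u,v,.038) for u,v in [(211,138),(356,137),(353,243),(218,243)]]);print(m.round(4),m.mean(0))
"
```

```text
[[ 0.4501 -0.2303  0.098 ]
 [ 0.4503 -0.2072  0.098 ]
 [ 0.5121 -0.2062  0.098 ]
 [ 0.5119 -0.2307  0.098 ]] [ 0.48109891 -0.21860543  0.098     ]
[[ 0.4355 -0.2784  0.038 ]
 [ 0.4354 -0.1594  0.038 ]
 [ 0.5299 -0.1568  0.038 ]
 [ 0.5292 -0.2783  0.038 ]] [ 0.48251308 -0.21822109  0.038     ]
```

Emit:
arm_command([
  [0.088,0.03,0.001,0.002,-0.005],
  [0.088,0.04,0,0,0],
  [0.088,0.03,0,0,0],
  [0.088,0.02,0,0,0],
  [0.088,0.01,0,0,0],
  [0.088,0,0,0,0],
  [0.088,0,0,0,0],
])

```text
clock: 3.28
tool_pos: [0.484, -0.2159, 0.0696]
eef_rot: [-0.002, 0.707, 0.002, 0.708]
contact_force: [0.3, 0.1, 0.9]
opening: 0.998
```

```bash
python3 -c "
from h import *
todo([.481,-.2195,.066],90)"
```

```text
t 3.27 pos [ 0.484  -0.2159  0.0696] heading y 90.32 tilt 0.09 open 0.998 F [0.3 0.1 0.9] q [ 0.47  0.84 -0.22  1.98  0.47  0.37  1.45]
shift now [ 0.0036 -0.0036 -0.003 ] world turn deg -0.32 roll 0.0057
shift in final axes [ 0.0036 -0.0036 -0.003 ]
```

Emit:
arm_command([
  [0.088,0.0035,-0.0035,-0.003,0.005],
  [0.088,0,0,0,0],
  [0.088,0,0,0,0],
])

```text
clock: 3.65
tool_pos: [0.4803, -0.2198, 0.0653]
eef_rot: [0.0, 0.707, -0.0, 0.707]
contact_force: [-0.0, -0.2, 0.1]
opening: 0.998
```

```bash
python3 -c "
from h import *
todo([.481,-.2195,.066],90)"
```

```text
t 3.65 pos [ 0.4803 -0.2198  0.0653] heading y 89.99 tilt 0.01 open 0.998 F [-0.  -0.2  0.1] q [ 0.47  0.85 -0.21  1.98  0.47  0.36  1.45]
shift now [-0.0007  0.0003  0.0007] world turn deg 0.01 roll -0.0002
shift in final axes [-0.0007  0.0003  0.0007]
```

Emit:
arm_command([
  [0.04,0,0,0,0],
  [0.032,0,0,0,0],
  [0.028,0,0,0,0],
  [0.026,0,0,0,0],
  [0.024,0,0,0,0],
  [0.015,0,0,0,0],
  [0.0,0,0,0,0],
  [0,0,0,0,0],
  [0,0,0,0,0],
], force=60)

```text
clock: 4.78
tool_pos: [0.4803, -0.2198, 0.0652]
eef_rot: [-0.0, 0.707, -0.0, 0.707]
contact_force: [0.6, -1.6, -0.3]
opening: 0.29
```

Emit:
arm_command([
  [0,-0.003,0,0,0],
  [0,-0.006,0,0,0],
  [0,-0.01,0,0,0],
  [0,-0.012,0,0,0],
  [0,-0.012,0,0,0],
  [0,-0.012,0,0,0],
  [0,-0.012,0,0,0],
  [0,-0.012,0,0,0],
  [0,-0.012,0,0,0],
  [0,-0.008,0,0,0],
  [0,-0.004,0,0,0],
  [0,0,0,0,0],
])

```text
clock: 6.28
tool_pos: [0.4803, -0.2197, 0.1683]
eef_rot: [-0.0, 0.707, 0.0, 0.707]
contact_force: [-0.4, -1.0, -2.7]
opening: 0.287
```

```bash
python3 -c "
from h import *
todo([.519,.171,.16],103.6)
p,M,s=tool();im,d=r.snapshot('wrist');cv2.imwrite('pics/w2.png',im[:,:,::-1]);
im,d=r.snapshot('scene');cv2.imwrite('pics/s2.png',cv2.resize(im[150:350,200:450,::-1],None,fx=3,fy=3))"
```

```text
t 6.28 pos [ 0.4803 -0.2197  0.1683] heading y 90.01 tilt 0.01 open 0.287 F [-0.4 -1.  -2.7] q [ 0.55  0.68 -0.34  1.92  0.38  0.6   1.53]
shift now [0.0083 0.3907 0.0388] world turn deg 13.59 roll -0.2372
shift in final axes [0.0083 0.3706 0.1295]
```

View pics/w2.png

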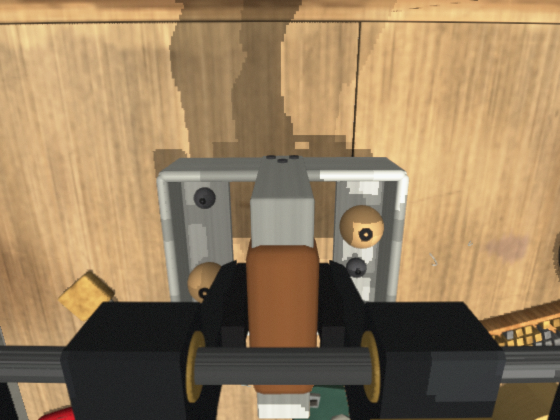

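View pics/s2.png

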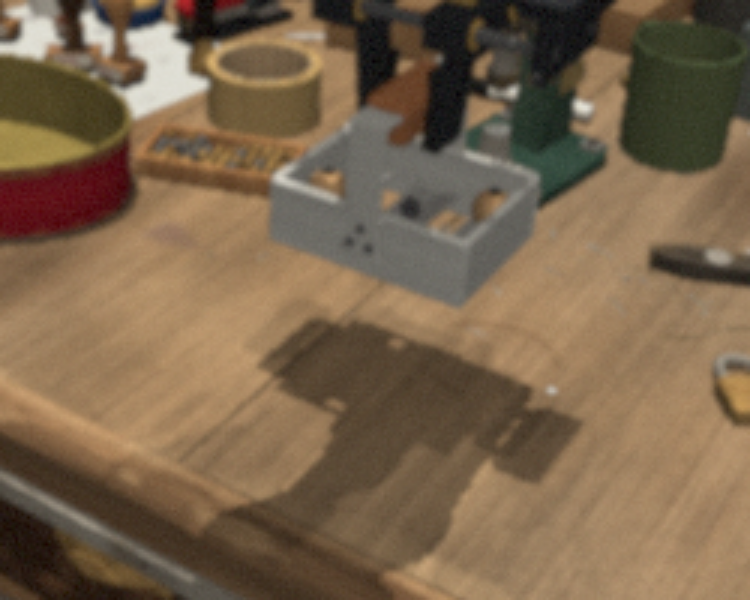

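Emit:
arm_command([
  [0,0,0.003,0,0],
  [0,0,0.006,0,0],
  [0,0,0.009,0.001,0],
  [0,0,0.012,0.0012,0],
  [0,0,0.012,0.0012,0],
  [0,0,0.012,0.0012,0],
  [0,0,0.012,0.0012,0],
  [0,0,0.012,0.0012,0],
  [0,0,0.012,0.0012,0],
  [0,0,0.012,0.0012,0],
  [0,0,0.012,0.0012,0],
  [0,0,0.012,0.0012,0],
])

```text
clock: 7.88
tool_pos: [0.4921, -0.0928, 0.1682]
eef_rot: [-0.0, 0.707, 0.0, 0.707]
contact_force: [0.0, 0.5, -2.3]
opening: 0.282
```

Emit:
arm_command([
  [0,0,0.012,0.0012,0],
  [0,0,0.012,0.0012,0],
  [0,0,0.012,0.0012,0],
  [0,0,0.012,0.0012,0],
  [0,0,0.012,0.0012,0],
  [0,0,0.012,0.0012,0],
  [0,0,0.012,0.0012,0],
  [0,0,0.012,0.0012,0],
  [0,0,0.012,0.0012,0],
  [0,0,0.012,0.0012,0],
  [0,0,0.012,0.0012,0],
  [0,0,0.012,0.0012,0],
])

```text
clock: 9.38
tool_pos: [0.5065, 0.0512, 0.1682]
eef_rot: [-0.0, 0.707, 0.0, 0.707]
contact_force: [0.1, 0.1, -2.0]
opening: 0.29
```

```bash
python3 -c "
from h import *
todo([.519,.171,.16],103.6)"
```

```text
t 9.38 pos [0.5065 0.0512 0.1682] heading y 90.02 tilt 0.01 open 0.29 F [ 0.1  0.1 -2. ] q [-0.02  0.66 -0.27  1.98  0.32  0.55  1.06]
shift now [0.0082 0.1198 0.0125] world turn deg 13.58 roll -0.2371
shift in final axes [0.0082 0.1135 0.0403]
```

Emit:
arm_command([
  [0,0,0.012,0.0012,0],
  [0,0,0.012,0.0012,0],
  [0,0,0.012,0.0012,0],
  [0,0,0.012,0.0012,0],
  [0,0,0.012,0.0012,0],
  [0,0,0.012,0.0012,0],
  [0,0,0.012,0.0012,0],
  [0,0,0.012,0.0012,0],
  [0,0,0.012,0.0012,0],
  [0,0,0.008,0.0012,0],
  [0,0,0.004,0,0],
  [0,0,0,0,0],
])

```text
clock: 10.88
tool_pos: [0.5183, 0.1704, 0.1682]
eef_rot: [-0.0, 0.707, 0.0, 0.707]
contact_force: [0.6, -0.5, -2.1]
opening: 0.289
```

Emit:
arm_command([
  [0,0.001,0,0,-0.01],
  [0,0.002,0,0,-0.02],
  [0,0.002,0,0,-0.025],
  [0,0.002,0,0,-0.025],
  [0,0.002,0,0,-0.025],
  [0,0.002,0,0,-0.025],
  [0,0.002,0,0,-0.025],
  [0,0.002,0,0,-0.025],
  [0,0.002,0,0,-0.025],
  [0,0.001,0,0,-0.02],
  [0,0,0,0,-0.012],
  [0,0,0,0,0],
])

```text
clock: 12.38
tool_pos: [0.5185, 0.1704, 0.1503]
eef_rot: [-0.084, 0.702, 0.084, 0.702]
contact_force: [-0.1, -0.3, -3.0]
opening: 0.286
```

```bash
python3 -c "
from h import *
todo([.519,.171,.15],103.6)
for n in ['wrist','scene','top']:
  im,d=r.snapshot(n);cv2.imwrite(f'pics/{n}3.png',im[:,:,::-1])"
```

```text
t 12.38 pos [0.5185 0.1704 0.1503] heading y 103.59 tilt 0.02 open 0.286 F [-0.1 -0.3 -3. ] q [-0.22  0.72 -0.3   1.89  0.36  0.59  1.05]
shift now [0.0003 0.0005 0.0006] world turn deg 0.01 roll -0.0002
shift in final axes [0.0003 0.0005 0.0006]
```

View pics/wrist3.png

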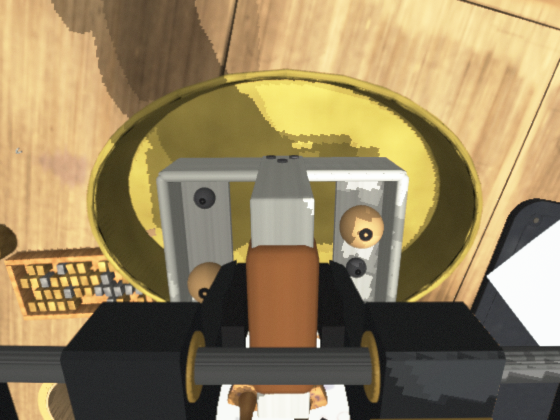

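View pics/scene3.png

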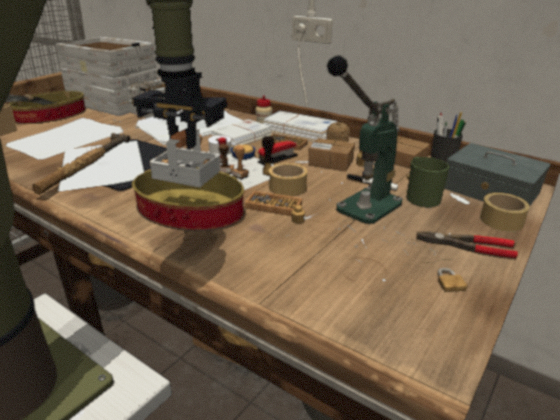

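View pics/top3.png

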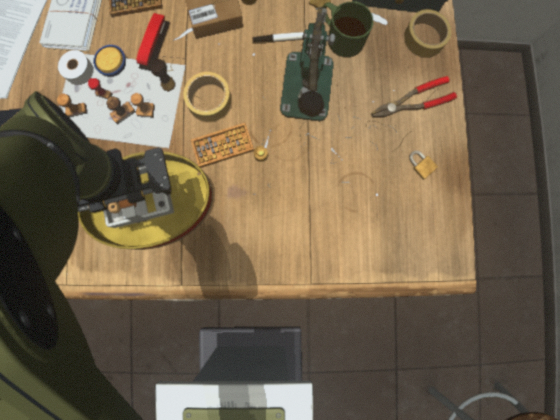

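Pictures confirm it: sieve level, centred over the tin, all five balls aboard. Now shake.

Emit:
arm_command([
  [0,0,-0.025,0,0],
  [0,0,0.05,0,0],
  [0,0,-0.05,0,0],
  [0,0,0.05,0,0],
  [0,0,-0.05,0,0],
  [0,0,0.05,0,0],
  [0,0,-0.05,0,0],
  [0,0,0.05,0,0],
  [0,0,-0.05,0,0],
  [0,0,0.05,0,0],
  [0,0,-0.05,0,0],
  [0,0,0.025,0,0],
])

```text
clock: 14.02
tool_pos: [0.5201, 0.1627, 0.1498]
eef_rot: [-0.082, 0.703, 0.078, 0.702]
contact_force: [0.2, 1.0, -2.0]
opening: 0.286
```

```bash
python3 -c "
from h import *
todo([.519,.171,.15],103.6)
for n in ['wrist']:
  im,d=r.snapshot(n);cv2.imwrite(f'pics/{n}4.png',im[:,:,::-1])
todo([.519,.171,.15],103.6)
"
```

```text
t 14.03 pos [0.5201 0.1627 0.1498] heading y 103.0 tilt 0.4 open 0.286 F [ 0.2  1.  -2. ] q [-0.22  0.72 -0.29  1.89  0.37  0.59  1.05]
shift now [-0.0003  0.0083  0.0008] world turn deg 0.6 roll -0.0105
shift in final axes [-0.0002  0.0083  0.0009]
t 14.07 pos [0.5182 0.1721 0.1503] heading y 103.53 tilt 0.12 open 0.287 F [-0.2  5.  -2. ] q [-0.22  0.72 -0.3   1.89  0.36  0.58  1.05]
shift now [ 0.0003 -0.0013  0.0005] world turn deg 0.07 roll -0.0013
shift in final axes [ 0.0003 -0.0013  0.0005]
```

View pics/wrist4.png

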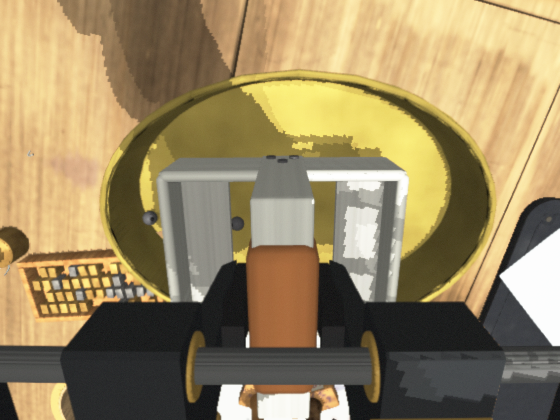

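Two beads show in the tin, at (150,217) and (237,223). The wooden balls are hidden, perhaps under the fingers at the far side; the other cameras should tell.

```bash
python3 -c "
from h import *
for n,a in [('scene',(120,240,110,270)),('top',(140,260,60,230))]:
  im,d=r.snapshot(n);cv2.imwrite(f'pics/{n}4.png',cv2.resize(im[a[0]:a[1],a[2]:a[3],::-1],None,fx=4.5,fy=4.5,interpolation=2))"
```

```text
(no output)
```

View pics/scene4.png

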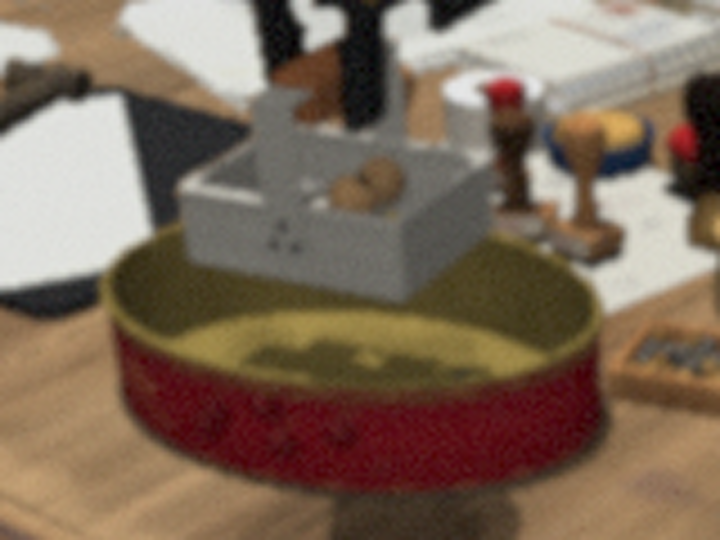

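View pics/top4.png

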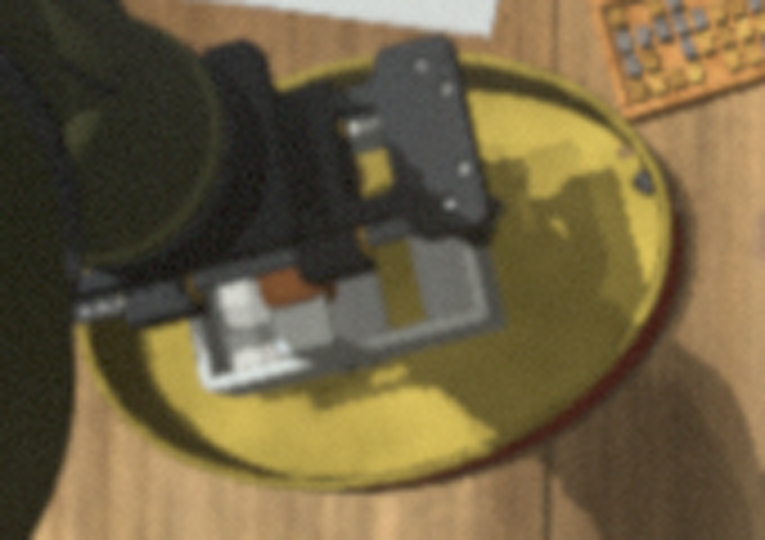

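Emit:
arm_command([
  [0,0,-0.025,0,0],
  [0,0,0.05,0,0],
  [0,0,-0.05,0,0],
  [0,0,0.05,0,0],
  [0,0,-0.05,0,0],
  [0,0,0.05,0,0],
  [0,0,-0.05,0,0],
  [0,0,0.05,0,0],
  [0,0,-0.05,0,0],
  [0,0,0.05,0,0],
  [0,0,-0.05,0,0],
  [0,0,0.025,0,0],
])

```text
clock: 15.68
tool_pos: [0.52, 0.1623, 0.1497]
eef_rot: [-0.083, 0.703, 0.078, 0.702]
contact_force: [-0.7, 0.3, -3.0]
opening: 0.287
```

Emit:
arm_command([
  [0,0,-0.025,0,0],
  [0,0,0.05,0,0],
  [0,0,-0.05,0,0],
  [0,0,0.05,0,0],
  [0,0,-0.05,0,0],
  [0,0,0.05,0,0],
  [0,0,-0.05,0,0],
  [0,0,0.05,0,0],
  [0,0,-0.025,0,0],
  [0,0,0,0,0],
  [0,0,0,0,0],
])

```text
clock: 17.05
tool_pos: [0.5184, 0.1702, 0.1502]
eef_rot: [-0.083, 0.702, 0.083, 0.702]
contact_force: [0.5, -0.9, -3.1]
opening: 0.288
```

```bash
python3 -c "
from h import *
todo([.519,.171,.15],103.6)
for n,a in [('wrist',(0,420,0,560)),('scene',(120,240,110,270)),('top',(140,260,60,230))]:
  im,d=r.snapshot(n);f=1.4 if n=='wrist' else 4.5;cv2.imwrite(f'pics/{n}5.png',cv2.resize(im[a[0]:a[1],a[2]:a[3],::-1],None,fx=f,fy=f,interpolation=2))"
```

```text
t 17.05 pos [0.5184 0.1702 0.1502] heading y 103.55 tilt 0.01 open 0.288 F [ 0.5 -0.9 -3.1] q [-0.22  0.72 -0.3   1.89  0.36  0.59  1.05]
shift now [0.0002 0.0006 0.0008] world turn deg 0.05 roll -0.001
shift in final axes [0.0002 0.0006 0.0008]
```

View pics/wrist5.png

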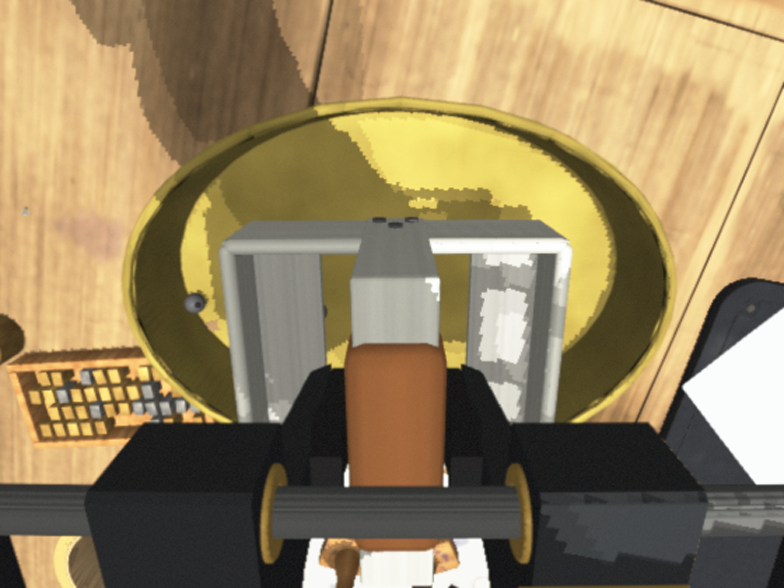

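View pics/scene5.png

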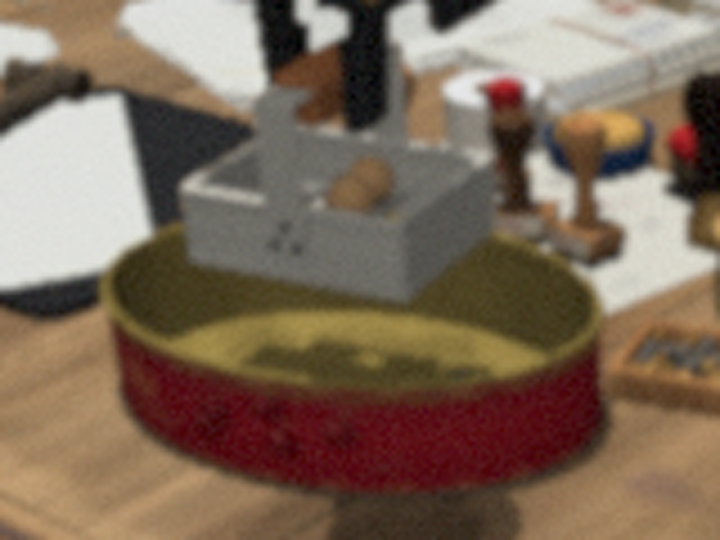

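View pics/top5.png

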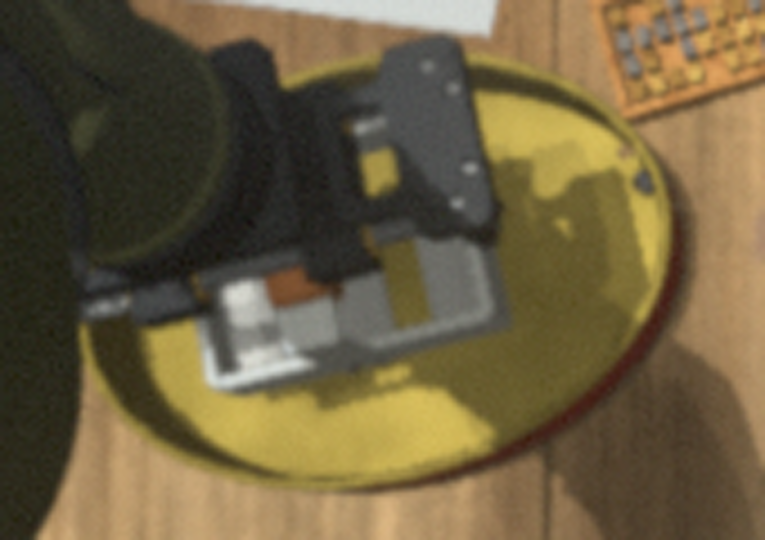

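Emit:
arm_command([
  [0,0,-0.03,0,0],
  [0,0,0.06,0,0],
  [0,0,-0.06,0,0],
  [0,0,0.06,0,0],
  [0,0,-0.06,0,0],
  [0,0,0.06,0,0],
  [0,0,-0.06,0,0],
  [0,0,0.06,0,0],
  [0,0,-0.06,0,0],
  [0,0,0.03,0,0],
  [0,0,0,0,0],
])

```text
clock: 18.58
tool_pos: [0.518, 0.1731, 0.1504]
eef_rot: [-0.084, 0.702, 0.086, 0.702]
contact_force: [0.3, 0.5, -3.0]
opening: 0.286
```

Emit:
arm_command([
  [0,0,0.003,0.003,0],
  [0,0,0.006,0.006,0],
  [0,0,0.007,0.007,0],
  [0,0,0.007,0.007,0],
  [0,0,0.007,0.007,0],
  [0,0,0.007,0.006,0],
  [0,0,0.005,0.004,0],
  [0,0,0.003,0,0],
  [0,0,0,0,0],
])

```text
clock: 19.7
tool_pos: [0.5463, 0.2236, 0.1502]
eef_rot: [-0.084, 0.702, 0.084, 0.702]
contact_force: [0.6, -0.2, -2.7]
opening: 0.28
```

```bash
python3 -c "
from h import *
todo([.519,.171,.15],103.6)
for n,a in [('wrist',(0,420,0,560)),('scene',(120,240,110,270)),('top',(140,260,60,230))]:
  im,d=r.snapshot(n);f=1.4 if n=='wrist' else 4.5;cv2.imwrite(f'pics/{n}6.png',cv2.resize(im[a[0]:a[1],a[2]:a[3],::-1],None,fx=f,fy=f,interpolation=2))"
```

```text
t 19.7 pos [0.5463 0.2236 0.1502] heading y 103.62 tilt 0.03 open 0.28 F [ 0.6 -0.2 -2.7] q [-0.29  0.77 -0.31  1.75  0.34  0.67  1.02]
shift now [ 0.0002 -0.0447 -0.039 ] world turn deg -0.02 roll 0.0003
shift in final axes [ 0.0002 -0.0447 -0.0389]
```

View pics/wrist6.png

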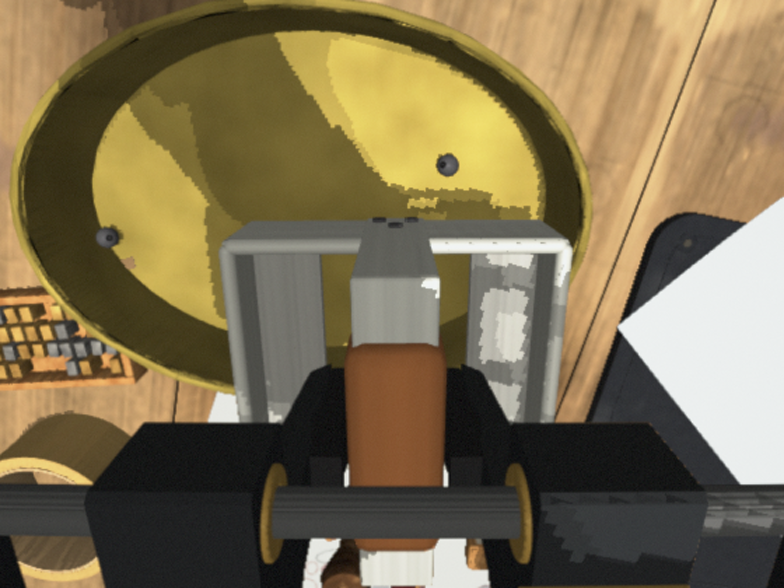

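View pics/top6.png

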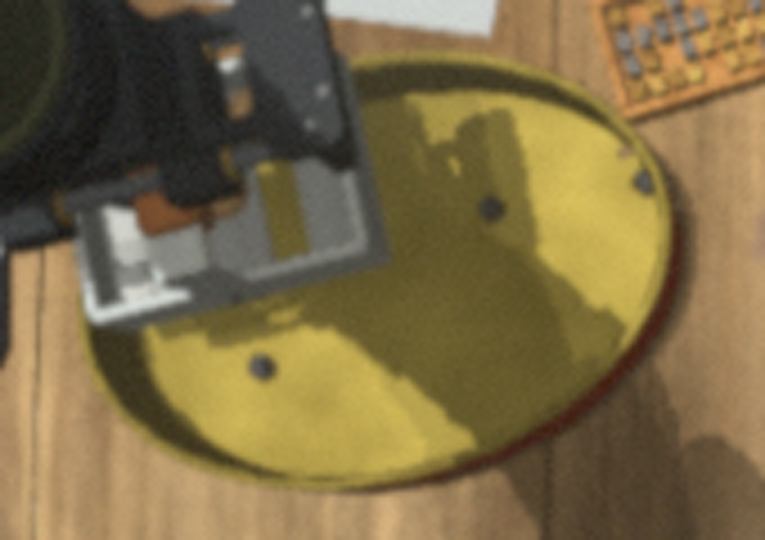

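View pics/scene6.png

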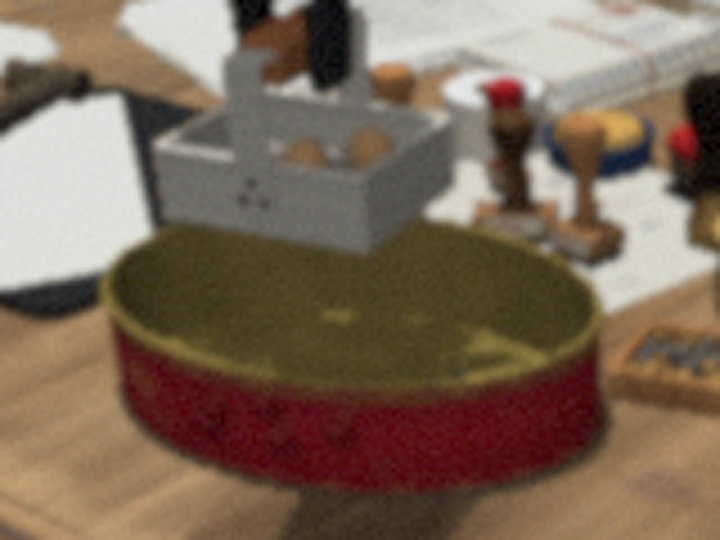

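All three beads lie in the tin: in the top crop at (262,367), (490,208) and (643,182). Both wooden balls are still in the sieve. Next I carry it gently to a free spot right of the tin, (0.47, -0.09).

Emit:
arm_command([
  [0,-0.002,-0.003,-0.0015,0],
  [0,-0.003,-0.006,-0.003,0],
  [0,-0.003,-0.009,-0.0045,0],
  [0,-0.002,-0.0107,-0.0055,0],
  [0,0,-0.0107,-0.0055,0],
  [0,0,-0.0107,-0.0055,0],
  [0,0,-0.0107,-0.0055,0],
  [0,0,-0.0107,-0.0055,0],
  [0,0,-0.0107,-0.0055,0],
  [0,0,-0.0107,-0.0055,0],
  [0,0,-0.0107,-0.0055,0],
  [0,0,-0.0107,-0.0055,0],
])

```text
clock: 21.35
tool_pos: [0.5165, 0.0979, 0.1602]
eef_rot: [-0.084, 0.702, 0.084, 0.702]
contact_force: [-0.2, -0.5, -2.0]
opening: 0.284
```

Emit:
arm_command([
  [0,0,-0.0107,-0.0055,0],
  [0,0,-0.0107,-0.0055,0],
  [0,0,-0.0107,-0.0055,0],
  [0,0,-0.0107,-0.0055,0],
  [0,0,-0.0107,-0.0055,0],
  [0,0,-0.0107,-0.0055,0],
  [0,0,-0.0107,-0.0055,0],
  [0,0,-0.0107,-0.0055,0],
  [0,0,-0.0107,-0.0055,0],
  [0,0,-0.0107,-0.0055,0],
  [0,0,-0.0107,-0.0055,0],
  [0,0,-0.0107,-0.0055,0],
])

```text
clock: 22.85
tool_pos: [0.4825, -0.0425, 0.1602]
eef_rot: [-0.084, 0.702, 0.084, 0.702]
contact_force: [0.4, -0.5, -2.1]
opening: 0.288
```

```bash
python3 -c "
from h import *
todo([.47,-.09,.0665],90)"
```

```text
t 22.85 pos [ 0.4825 -0.0425  0.1602] heading y 103.59 tilt 0.01 open 0.288 F [ 0.4 -0.5 -2.1] q [ 0.2   0.65 -0.34  2.05  0.43  0.5   1.36]
shift now [ 0.0937 -0.0433 -0.0234] world turn deg -13.59 roll 0.2372
shift in final axes [ 0.0937 -0.0475 -0.0125]
```

Emit:
arm_command([
  [0,0,-0.0107,-0.0055,0],
  [0,0,-0.0107,-0.0055,0],
  [0,0,-0.0107,-0.0055,0],
  [0,0.002,-0.007,-0.004,0],
  [0,0.005,-0.004,-0.002,0],
  [0,0.009,0,0,0],
  [0,0.012,0,0,0],
  [0,0.012,0,0,0],
  [0,0.012,0,0,0],
  [0,0.012,0,0,0],
  [0,0.01,0,0,0],
  [0,0.006,0,0,0],
])

```text
clock: 24.35
tool_pos: [0.4709, -0.0888, 0.0795]
eef_rot: [-0.084, 0.702, 0.084, 0.702]
contact_force: [-0.2, 0.1, -2.1]
opening: 0.289
```

Emit:
arm_command([
  [0,0.004,0,0,0],
  [0,0.003,0,0,0],
  [0,0.002,0,0,0],
  [0,0,0,0,0],
])

```text
clock: 24.85
tool_pos: [0.471, -0.0888, 0.0712]
eef_rot: [-0.084, 0.702, 0.084, 0.702]
contact_force: [0.3, 0.7, -2.4]
opening: 0.285
```

```bash
python3 -c "
from h import *
todo([.47,-.09,.0655],103.6)"
```

```text
t 24.85 pos [ 0.471  -0.0888  0.0712] heading y 103.59 tilt 0.01 open 0.285 F [ 0.3  0.7 -2.4] q [ 0.2   0.81 -0.18  2.12  0.56  0.25  1.34]
shift now [ 0.0057 -0.0009 -0.0013] world turn deg 0.01 roll -0.0002
shift in final axes [ 0.0057 -0.0009 -0.0013]
```

Emit:
arm_command([
  [0,0.002,0,0,0],
  [0,0.002,0,0,0],
  [0,0.001,0,0,0],
  [0,0.0005,0,0,0],
  [0,0,0,0,0],
  [0,0,0,0,0],
])

```text
clock: 25.6
tool_pos: [0.471, -0.0888, 0.0657]
eef_rot: [-0.084, 0.702, 0.084, 0.702]
contact_force: [0.1, -0.9, -3.5]
opening: 0.288
```

```bash
python3 -c "
from h import *
todo([.47,-.09,.0655],103.6)"
```

```text
t 25.6 pos [ 0.471  -0.0888  0.0657] heading y 103.59 tilt 0.01 open 0.288 F [ 0.1 -0.9 -3.5] q [ 0.2   0.82 -0.17  2.13  0.56  0.24  1.33]
shift now [ 0.0002 -0.0009 -0.0013] world turn deg 0.01 roll -0.0002
shift in final axes [ 0.0002 -0.0009 -0.0013]
```

Emit:
arm_command([
  [0,0.0005,0,0,0],
  [0,0.0005,0,0,0],
  [0,0,0,0,0],
  [0,0,0,0,0],
])

```text
clock: 26.1
tool_pos: [0.471, -0.0889, 0.0651]
eef_rot: [-0.084, 0.702, 0.084, 0.702]
contact_force: [-0.8, 0.5, 6.8]
opening: 0.285
```

```bash
python3 -c "
from h import *
todo([.47,-.09,.0655],103.6)
im,d=r.snapshot('scene');cv2.imwrite('pics/s7.png',cv2.resize(im[170:320,180:380,::-1],None,fx=3.7,fy=3.7,interpolation=2))"
```

```text
t 26.1 pos [ 0.471  -0.0889  0.0651] heading y 103.59 tilt 0.03 open 0.285 F [-0.8  0.5  6.8] q [ 0.19  0.82 -0.17  2.13  0.57  0.23  1.33]
shift now [-0.0004 -0.0009 -0.0013] world turn deg 0.01 roll -0.0002
shift in final axes [-0.0004 -0.0009 -0.0013]
```

View pics/s7.png

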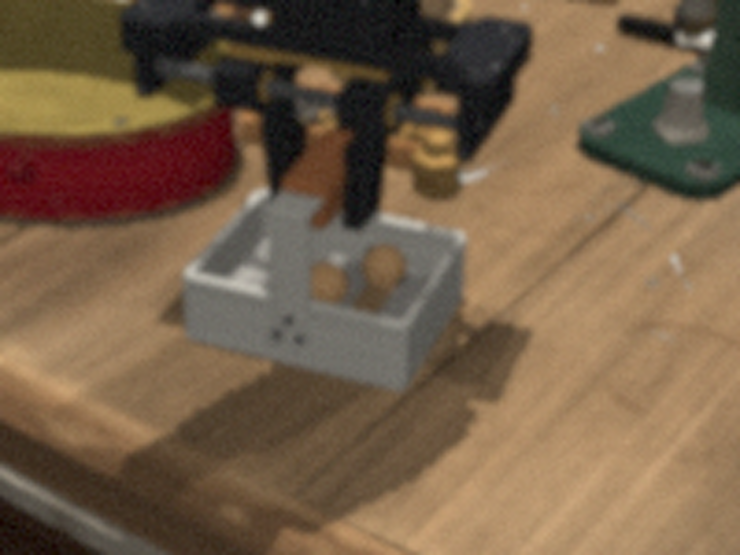

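It stands flat on the worktop (+6.8 N contact) with both balls in it. Release and retreat upward.

Emit:
arm_command([
  [0.035,0,0,0,0],
  [0.05,0,0,0,0],
  [0.06,0,0,0,0],
  [0.06,0,0,0,0],
  [0.06,-0.01,0,0,0],
  [0.06,-0.02,0,0,0],
  [0.06,-0.03,0,0,0],
  [0.06,-0.04,0,0,0],
  [0.06,-0.04,0,0,0],
  [0.06,-0.03,0,0,0],
  [0.06,0,0,0,0],
])

```text
clock: 27.52
tool_pos: [0.4722, -0.089, 0.2371]
eef_rot: [-0.084, 0.7, 0.083, 0.704]
contact_force: [0.1, 0.1, -0.4]
opening: 0.684
```

```bash
python3 -c "
from h import *
todo([.47,-.09,.0655],103.6)
for n in ['wrist','scene','top']:
  im,d=r.snapshot(n);cv2.imwrite(f'pics/{n}8.png',im[:,:,::-1]); 
  if n=='top': cv2.imwrite('pics/top8c.png',cv2.resize(im[140:260,60:220,::-1],None,fx=4.5,fy=4.5,interpolation=2))"
```

```text
t 27.52 pos [ 0.4722 -0.089   0.2371] heading y 103.56 tilt 0.3 open 0.684 F [ 0.1  0.1 -0.4] q [ 0.39  0.53 -0.46  1.99  0.36  0.7   1.52]
shift now [ 1.716e-01 -1.000e-04 -3.200e-03] world turn deg 0.04 roll -0.0006
shift in final axes [ 0.1716 -0.0004 -0.0023]
```

View pics/wrist8.png

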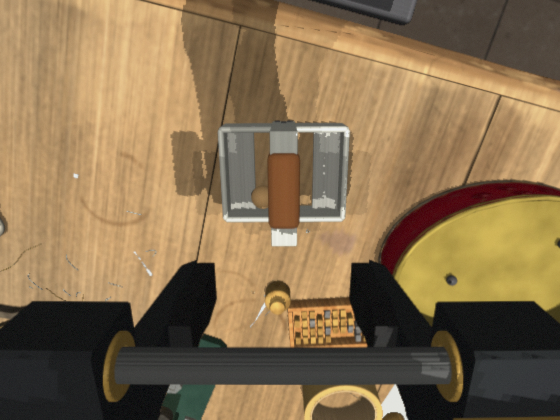

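View pics/scene8.png

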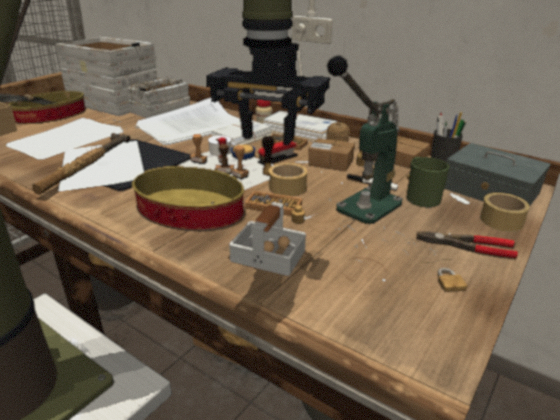

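View pics/top8c.png

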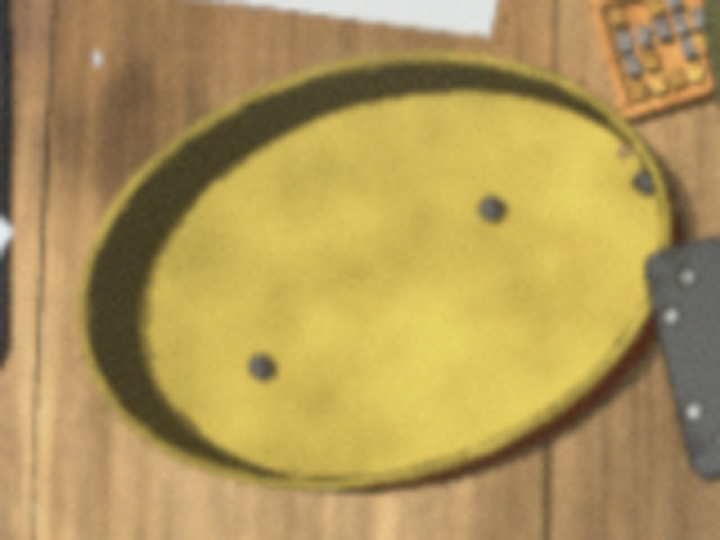

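The sieve stands flat and released, both wooden balls are in it, and the three beads are in the tin. The arm is clear.

```bash
python3 -c "
from h import *
print(r.finish_job())"
```

```text
the job is handed in; nothing more can be done
None
```

The job is done and handed in at about 27.7 s of the 54 s allowed. I lifted the sieve by its grip, carried it level at about 0.1 m/s and turned it to line up with the tin. I shook it along its y in four bursts of 50–60 mm strokes at about 0.4 m/s. Then I set it down to the right of the tin, at about (0.47, -0.09), let go and raised the arm clear.

My last checks:
- **Beads:** the top picture shows all three lying in the tin.
- **Wooden balls:** both were clearly visible in the sieve just before I let go. The pictures after release also show them there, though the grip partly hides them.
- **Sieve:** it stands flat, with 6.8 N of contact at set-down and about 60 mm from the tin by the measured poses.
- **Arm:** about 0.17 m above the set-down height, with force readings near zero. No check failed or disagreed.

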